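# Open the spring tray with the release pin and load a nest-box kit

## Robot

A 6-joint arm with a two-finger parallel gripper is mounted at the origin on a cart in front of the work surface, level with it; the furniture and walls round the work are solid. World frame = base frame: x ahead of the robot, y to its left, z up, the work surface at z = 0. Lengths are in m, angles in degrees, forces in N, time in s.
With the tool pointing down it reaches from about 0.2 to 0.875 m from the base axis. Payload 3.4 kg.
Tool frame: the origin (TCP) lies on the centre line of the jaws, within the pads' length; the fingertips stand 8 mm ahead of it and the grasp point (between the pads) lies 11 mm behind it; z points along the fingers, y is the direction in which the jaws open and shut (so a half turn about z gives the same grasp; the last joint's range is limited). The gripper opens to 94 mm and grips with 3 to 60 N. Pads are 16 mm wide; open, the fingers measure 119 mm over their backs; the gripper's body (75 mm by 177 mm) begins 78 mm behind the grasp point.
Start: joints at [56.15, 15.808, 86.224, -0, 77.962, -6.933], TCP at [0.26, 0.513, 0.213] pointing down, gripper open.
Joint ranges: [-165.64, 165.64], [-43.16, 119.46], [12.63, 154.43], [-67.54, 247.53], [6.08, 155.33], [-154.97, 154.97]. Speed limits (degrees/s): [147.25, 147.25, 180, 180, 180, 180].

## Interface

Orientations are given as [roll, pitch, yaw] about the fixed x, y, z axes, in that order (R = Rz(yaw) Ry(pitch) Rx(roll)).
In Python, from cell import status, optics, hand_in gives the robot as it stands. The module is installed in compiled form; this text tells all that it offers.
- The arm moves only by the tool apply_moves, never from a script. Its argument "steps" is one flat list of numbers, 5 for each row, row after row: the finger opening in m, from 0 to 0.094, then the shift along the world's x, y, z in m, then the turn about the world's z in degrees. In form: [fingers, x, y, z, turn, fingers, x, y, z, turn, ...]. A call has 1 to 8 rows; each row shifts and turns the commanded pose from where the row before left it; what a row does not reach is not made up. A row lasts 1/12 s, in which the tool goes at most 41.7 mm and 7.16 degrees, less where a joint would pass 70% of its speed; a pose out of reach is approached as far as the arm can. A call is refused whole if a number of a shift passes 0.0417 or a number of a turn 7.16, either way. A call with a gripper value outside its range is refused whole. The fingers move at their own pace and stop on an object; "force" is the grip in N (left out, the last holds). Time passes only in rows, so rows that do not move let the fingers close. It gives the time, the measured TCP pose, the force and the opening at its end, in the units of the state.
- status.get_obs(): the state, without advancing time (a new reading comes with each control period).
- optics.read_camera(name): name is "side" or "top"; returns the picture (384x512x3 uint8, blue, green, red); there is no depth.
- optics.camera_params(name): a dict with "camera_matrix" (3x3 intrinsics, pixels), "eye" and "rotation" of the camera in the world. Camera axes: x right, y down, z forward; pixel columns grow to the right and rows downward; lengths in m; the calibration is good to about 2 mm. A picture is of the moment at which its call begins. camera_params takes no time and is no camera call.
- hand_in(): hands the job in, once; it reports no verdict.
The state is a dict: "clock": time; "q": joint angles; "joint_vel": joint speeds; "tau": joint torques, N m; "eef_pos": TCP position; "ee_rot": TCP orientation; "wrist_force": force on the tool from outside, world axes, zero at the start; "ft_torque": the same for the moment, N m; "grip_width": finger opening in m.
Only numpy, scipy, OpenCV 4.12 (cv2) and the standard library are available. Lean on these libraries where they do the work, as an engineer would, in place of code of your own. Each camera call takes 0.05 s, during which the arm holds its last target.

## Task

Make up a nest-box kit: take the wooden-handled pin from its stand, feel down the three holes on top of the low plywood cabinet for the one with the springy catch (the other two end on firm stops that must not be forced) and press it so that the tray springs out, then put the pin fully home in its stand. Then load the perch block, the round disc and the short dowel into the tray, each lying flat on the tray floor, and leave the tray out and everything else on the bench where it is.

Things in the scene. Friction and masses are not known exactly. Their poses are not given: they have to be found in the camera images.
- cabinet: Low plywood cabinet, fixed, 180 mm deep (x) x 236 wide (y) x 72 high; origin at the centre of its underside, x from its open front (at x = -90 mm, where the tray front shows) to its back. Three holes straight down through its 12 mm top, 22 mm wide; under each, 16 mm below the top face, waits a steel disc 21 mm wide. All three look the same.
- hole_left (a point): Centre of the left hole (cabinet's +y side) at the top face, 72 mm above the bench; axes as the cabinet's. Under one of the holes, which one changes, the steel disc is the catch: it yields softly, 3 N at first, about 7.5 N at 10 mm, and lets go of the tray when pressed 8 to 10 mm (travel ends at 14 mm, 8.5 N).
- hole_middle (a point): Centre of the middle hole at the top face. The holes are 70 mm apart along the cabinet's y. Under the two holes without the catch the disc sits on stiff rubber, 3 N per mm, and must not be pressed in by 6 mm (18 N).
- hole_right (a point): Centre of the right hole (cabinet's -y side) at the top face.
- tray (a joint): How far the tray is out, m: about 0 latched shut; the spring drives it out towards the cabinet's front (-x of the cabinet) to 0.142 within about a second once the catch is pressed. It has no handle.
- stop_a (a joint): How far the rubber of one blind stop is pressed in, m (0 at rest; 0.006 is too much). It does not tell which hole it is under.
- stop_b (a joint): The same for the other blind stop.
- tray_floor (a point): Centre of the tray's inner floor, 12 mm above the bench; moves with the tray, axes as the cabinet's. Inside 132 mm (x) x 200 (y); side and rear walls rise 30 mm above the floor, the front panel (-x) 45 mm. With the tray out, its inner rear wall stands about 2 mm in front of the cabinet's front face, which rises 60 mm above the tray floor.
- pin_grip (a point): Release pin: steel rod 10 mm thick and 75 mm long below a turned dark wooden handle 70 mm long, 21 mm thick at its waist (25 at the ends). This point is the middle of the handle, z along the pin, upward; the handle's flat shoulder is 35 mm below it and rests on the stand's top when the pin is home.
- pin_tip (a point): Lower end of the pin's rod, 110 mm below pin_grip.
- stand_mouth (a point): Centre of the mouth of the hole (18 mm wide, going right down) in the top of the wooden pin stand, a fixed block 58 x 58 mm on a 74 mm square foot, top 78 mm above the bench.
- perch_centre (a point): Centre of the perch block, a plain sawn wooden block 45 mm (x) x 85 mm (y) x 26 mm high (z); 13 mm above the bench.
- disc_centre (a point): Centre of the wooden disc, 46 mm across, 20 mm high (z); 10 mm above the bench.
- dowel_centre (a point): Centre of the beech dowel, 16 mm thick, 140 mm long along its y axis, lying on the bench; 8 mm above it. It can roll.
- perch: The perch block's body; origin at the centre of its underside.
- disc: The disc's body; origin at the centre of its underside.
- dowel: The dowel's body; origin at its middle on the underside.
- pin: The pin's body; origin at its tip.
- sander: Bystander: cork sanding block 62 x 110 x 38 mm; origin at the centre of its underside. Leave it.
- wax: Bystander: closed round tin 67 mm across, 36 mm high, upright. Leave it.
- gauge: Bystander: beech marking gauge 60 x 200 x 58 mm. Leave it.
Things that resemble listed ones, but are neither listed nor needed, are in the scene too. There is more than one size of the disc; the job needs the largest.

How it is judged (in metres and radians):
On the way, in this order (a step that is already met when the one before it is completed fails the run):
1. the tray springs open while the pin's tip is down one of the cabinet's holes (value of joint tray above 0.02 m and z of pin_tip in the frame of cabinet below 0.066 m and x of pin_tip in the frame of cabinet between 0.045 and 0.075 m), for 0.05 s.
2. the pin is fully home in its stand, with the tray out (horizontal distance between pin_grip and stand_mouth below 0.012 m and angle between pin_grip's own z axis and vertical below 0.12 rad and z of pin_tip in the frame of stand_mouth below -0.069 m and value of joint tray above 0.12 m), for 0.2 s.
At the end, for the whole second after the job is handed in: Tray out over 120 mm; block, disc and dowel at rest inside it, flat within 0.2 rad (dowel 0.17) with centres within 20, 17 and 16 mm of its floor; pin down in its stand to within 6 mm, upright within 0.12 rad (all of step 2 and x of perch_centre in the frame of tray_floor between -0.066 and 0.066 m and y of perch_centre in the frame of tray_floor between -0.1 and 0.1 m and z of perch_centre in the frame of tray_floor between 0 and 0.02 m and (angle between perch_centre's own z axis and vertical below 0.2 rad or angle between perch_centre's own z axis and vertical above 2.94 rad) and x of disc_centre in the frame of tray_floor between -0.066 and 0.066 m and y of disc_centre in the frame of tray_floor between -0.1 and 0.1 m and z of disc_centre in the frame of tray_floor between 0 and 0.017 m and (angle between disc_centre's own z axis and vertical below 0.2 rad or angle between disc_centre's own z axis and vertical above 2.94 rad) and x of dowel_centre in the frame of tray_floor between -0.066 and 0.066 m and y of dowel_centre in the frame of tray_floor between -0.1 and 0.1 m and z of dowel_centre in the frame of tray_floor between 0 and 0.016 m and angle between dowel_centre's own y axis and vertical above 1.4 rad and linear speed of each of perch, disc, dowel, pin below 0.03 m/s); the robot touches nothing.
It fails at once if a blind stop forced: pressed in by more than 6 mm (value of joint any of stop_a, stop_b above 0.006 m).
It fails at once if a bystander (sanding block, round tin or marking gauge) moved by more than 30 mm (distance of any of sander, wax, gauge from where it was at the start of the episode above 0.03 m).
It also fails if it takes over 72 s, if anything falls off the work surface, if the arm or the gripper's body presses on something with over 40 N, if the wrist force passes 120 N, or if a joint passes its speed limit or range.

## Working session

There is one attempt and no reset: what is moved stays moved. The work goes in short steps, Python scripts to look and compute and a tool call to move; the robot and the scene stay as the last step left them, time stands still between calls to the robot, and variables do not carry over. Pictures are saved under pics/ and viewed, and the job is handed in when it is done.

Besides the shell and the picture viewer there is one more tool, called after "Call:" in YAML: its name, and indented under it one key for each argument. apply_moves: Moves the arm, as the interface text tells. Its arguments: {"type":"object","properties":{"steps":{"type":"array"},"force":{"type":"number"}},"required":["steps"]}

```bash
mkdir -p pics; python3 - <<'E'
from cell import status, optics
import cv2
for n in("top","side"):
    im=optics.read_camera(n); cv2.imwrite(f"pics/{n}0.png",im)
    print(n,optics.camera_params(n))
print(status.get_obs())
E
```

```text
top {'camera_matrix': array([[410.78699156,   0.        , 249.05887543],
       [  0.        , 410.78699156, 197.11403124],
       [  0.        ,   0.        ,   1.        ]]), 'eye': array([0.41863916, 0.04923001, 1.27001689]), 'rotation': array([-1.72622404e+02,  1.82578707e-02, -9.09142558e+01])}
side {'camera_matrix': array([[387.77727753,   0.        , 255.42312487],
       [  0.        , 387.77727753, 194.83518185],
       [  0.        ,   0.        ,   1.        ]]), 'eye': array([ 0.38320115, -1.00929914,  0.55829014]), 'rotation': array([-112.64900607,   -0.5470236 ,   -9.82401788])}
{'clock': 0.1, 'q': array([ 5.61509425e+01,  1.58420093e+01,  8.62839876e+01, -6.36699511e-04,
        7.79639733e+01, -6.93204385e+00]), 'joint_vel': array([-0.05696561, -0.0305469 , -0.11415587, -0.04925369, -0.00803056,
        0.05614334]), 'tau': array([ 1.78285110e-03, -4.05455625e+01, -2.37780994e+01,  7.02520972e-02,
        2.98507791e-02, -3.19804258e-05]), 'eef_pos': array([0.26003581, 0.51230537, 0.21273872]), 'ee_rot': array([-1.79910612e+02, -1.02407417e-02,  1.53083112e+02]), 'wrist_force': array([-0.46460084, -0.43239178,  0.24401123]), 'ft_torque': array([-0.01061568,  0.05831697, -0.01613893]), 'grip_width': 0.09385409889467979}
```

View pics/top0.png

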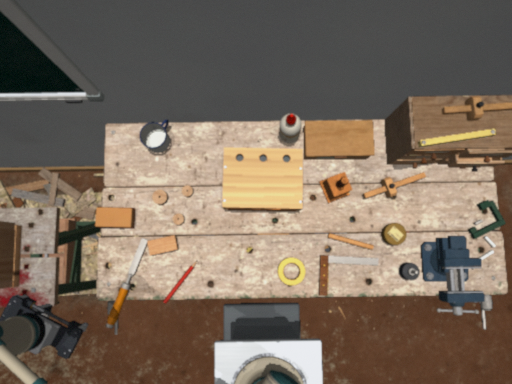

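View pics/side0.png

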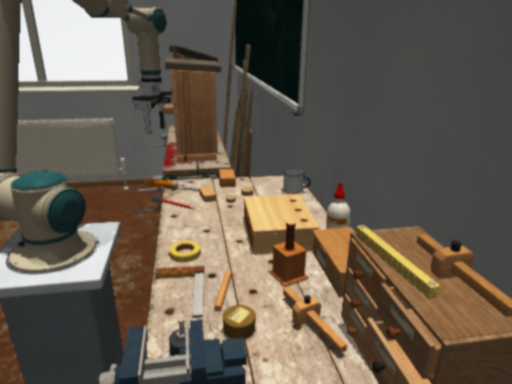

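The top view shows the cabinet at about (263,178), holes at about (238/264/288,157), the pin stand at about (338,186), discs around (160–190,190–218), blocks at (114,217) and (161,245), and a dowel at about (350,240). I'll zoom in.

```bash
cat > h.py <<'E'
import numpy as np, cv2
from scipy.spatial.transform import Rotation as R
from cell import status, optics
P={n:optics.camera_params(n) for n in("top","side")}
def ray(n,u,v):
    p=P[n];M=R.from_euler('xyz',p['rotation'],degrees=True).as_matrix()
    return p['eye'],M@np.linalg.solve(p['camera_matrix'],[u,v,1.])
def pt(n,u,v,z):
    e,d=ray(n,u,v); return e+d*(z-e[2])/d[2]
def pix(n,X):
    p=P[n];M=R.from_euler('xyz',p['rotation'],degrees=True).as_matrix()
    c=p['camera_matrix']@(M.T@(np.asarray(X)-p['eye'])); return c[:2]/c[2]
def crop(n,box,name,s,im=None):
    if im is None: im=optics.read_camera(n)
    x0,y0,x1,y1=box
    c=cv2.resize(im[y0:y1,x0:x1],None,fx=s,fy=s,interpolation=cv2.INTER_CUBIC)
    for x in range((x0+9)//10*10,x1,10):
        cv2.line(c,((x-x0)*s,0),((x-x0)*s,4 if x%50 else 12),(0,0,255),1)
        if x%20==0: cv2.putText(c,str(x),((x-x0)*s,16),0,.35,(0,0,255))
    for y in range((y0+9)//10*10,y1,10):
        cv2.line(c,(0,(y-y0)*s),(4,(y-y0)*s),(0,0,255),1)
        if y%20==0: cv2.putText(c,str(y),(5,(y-y0)*s+4),0,.35,(0,0,255))
    cv2.imwrite(f"pics/{name}.png",c)
E
python3 - <<'E'
from h import *
im=cv2.imread("pics/top0.png")
crop("top",(90,170,220,270),"a1",6,im)
crop("top",(210,135,370,255),"a2",5,im)
crop("top",(310,160,440,260),"a3",6,im)
im=cv2.imread("pics/side0.png")
crop("side",(150,160,350,310),"a4",4,im)
print(pix("top",[0,0,0]), pt("top",263,178,.072))
E
```

```text
[268.24117141 393.8209432 ] [0.63009885 0.0049868  0.072     ]
```

View pics/a1.png

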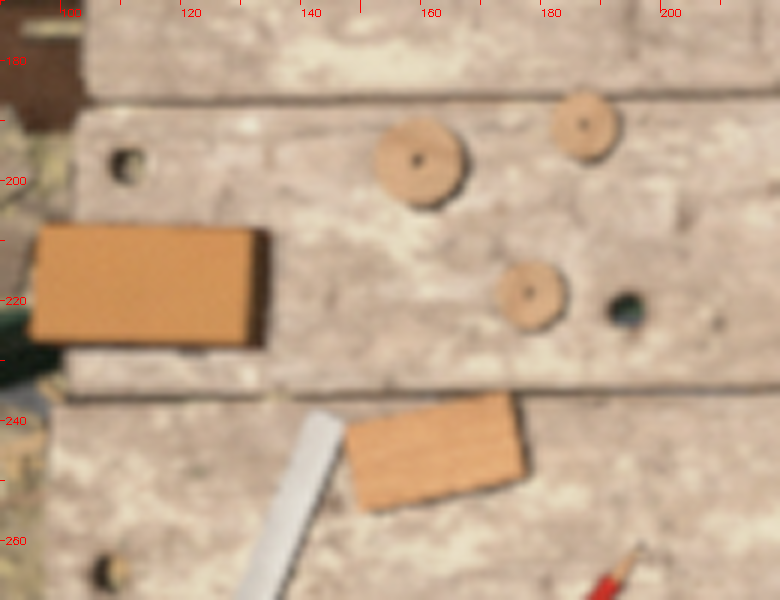

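View pics/a2.png

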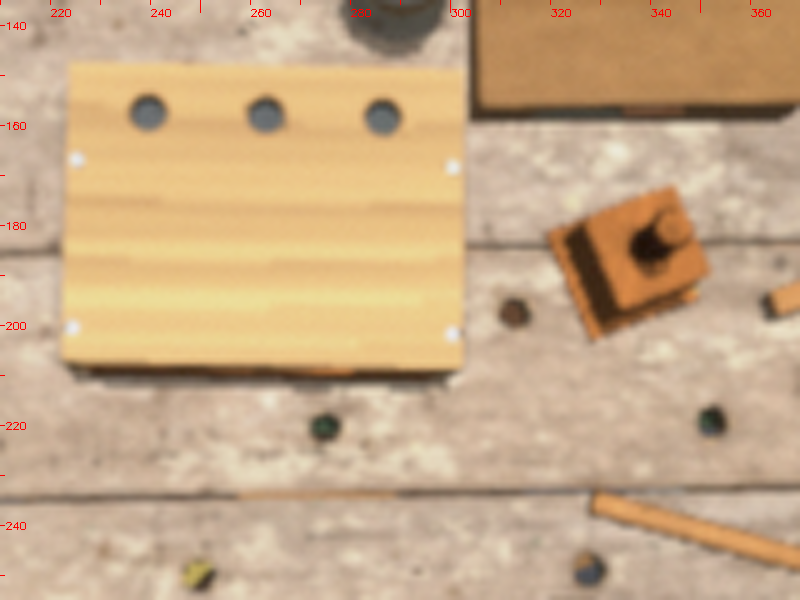

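View pics/a3.png

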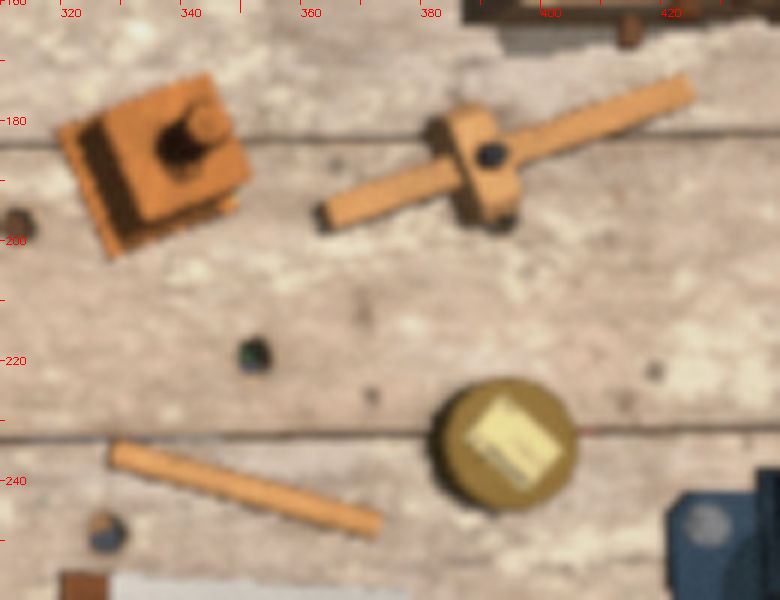

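View pics/a4.png

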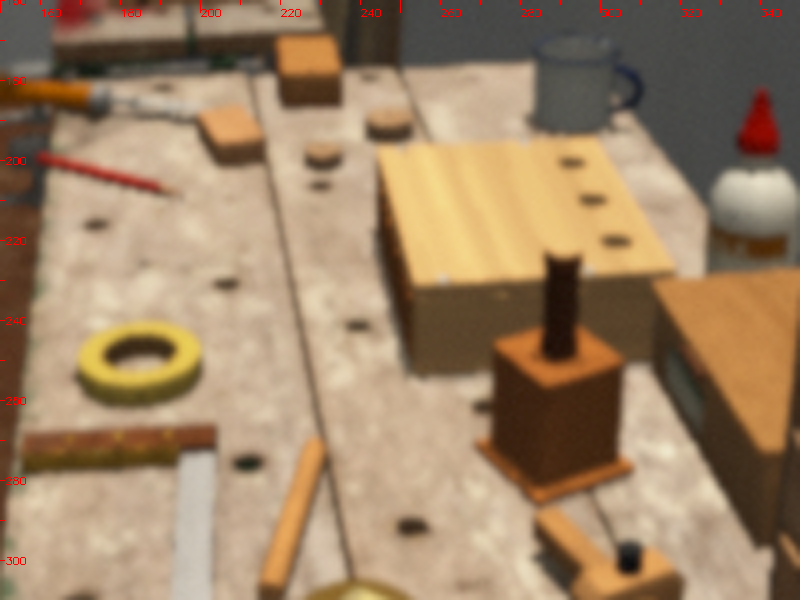

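Perch block is at about (161,245) and the big disc at about (159.5,197), 15 px across (46 mm). The dowel runs (328,236)–(373,247), and the stand with the pin is at about (340,186). Next I'll measure sub-pixel.

```bash
python3 - <<'E'
from h import *
im=cv2.imread("pics/top0.png"); hsv=cv2.cvtColor(im,cv2.COLOR_BGR2HSV); g=cv2.cvtColor(im,cv2.COLOR_BGR2GRAY).astype(float)
o=-.42
# holes
H=[]
for (u,v) in [(238.5,157.5),(261.5,158),(284.5,158)]:
    u0,v0=int(u)-6,int(v)-6; w=g[v0:v0+13,u0:u0+13]; 
    w=np.clip(150-w,0,None); yy,xx=np.mgrid[v0:v0+13,u0:u0+13]
    c=(w*xx).sum()/w.sum(),(w*yy).sum()/w.sum(); H.append(pt("top",*c,.072)); print("hole",c,H[-1])
cc=[(224,147.5),(302,149.3),(301,209.3),(222,207)]
C=[pt("top",a+o,b+o,.072) for a,b in cc]; print("cab",np.round(C,4))
print("perch",np.round([pt("top",a+o,b+o,.026) for a,b in[(146.5,241.2),(174,235.5),(177,249.2),(150.5,255)]],4))
print("disc",pt("top",159.3+o,197+o,.02))
print("dowel",pt("top",327.5+o,235.8+o,.010),pt("top",372.5+o,247.2+o,.010))
for n,z,c in(("standtop",.078,[(325.5,180),(343.5,172.5),(350,189),(334,197)]),("foot",.01,[(318.5,182),(328,203)])):
    print(n,np.round([pt("top",a+o,b+o,z) for a,b in c],4))
print("pintop",pt("top",342.7+o,180.2+o,.148))
E
```

```text
hole (np.float64(239.12009656004827), np.float64(156.56849728424865)) [0.69598906 0.07479555 0.072     ]
hole (np.float64(262.7893192488263), np.float64(157.06690140845072)) [0.693343   0.00432943 0.072     ]
hole (np.float64(286.1818181818182), np.float64(157.45982404692083)) [ 0.69103172 -0.06529657  0.072     ]
cab [[ 0.7257  0.1209  0.072 ]
 [ 0.7164 -0.112   0.072 ]
 [ 0.5366 -0.1032  0.072 ]
 [ 0.5471  0.1281  0.072 ]]
perch [[0.452  0.3594 0.026 ]
 [0.4678 0.2766 0.026 ]
 [0.4267 0.2673 0.026 ]
 [0.4107 0.3467 0.026 ]]
disc [0.5865568  0.32375339 0.02      ]
dowel [ 0.46005977 -0.18948334  0.01      ] [ 0.42330458 -0.32508602  0.01      ]
standtop [[ 0.6214 -0.1773  0.078 ]
 [ 0.643  -0.2313  0.078 ]
 [ 0.5935 -0.2481  0.078 ]
 [ 0.5706 -0.2002  0.078 ]]
foot [[ 0.627  -0.1682  0.01  ]
 [ 0.5609 -0.1951  0.01  ]]
pintop [ 0.60816965 -0.21160958  0.148     ]
```

```bash
python3 - <<'E'
from h import *
print(pt("side",339.5,183,.15),pt("side",339.5,183,.2))
for z in(.1,.15,.2): print(z,pt("top",290,119,z),pt("top",290,136,z), "drawer",pt("top",387,165,z),pt("top",408,97,z))
# pin check in side
print("pin side: handle top", pix("side",[.608,-.2125,.148]),"shoulder",pix("side",[.608,-.2125,.078]))
# tape
print("tape",pt("top",292,259,.02))
E
```

```text
[0.81637311 0.00714144 0.15      ] [ 0.76332603 -0.11733384  0.2       ]
0.1 [ 0.80008103 -0.07704703  0.1       ] [ 0.74863397 -0.07556734  0.1       ] drawer [ 0.65764805 -0.35443786  0.1       ] [ 0.86187892 -0.42882421  0.1       ]
0.15 [ 0.78378033 -0.07165065  0.15      ] [ 0.73453184 -0.0702342   0.15      ] drawer [ 0.64743414 -0.33718735  0.15      ] [ 0.84293732 -0.40839484  0.15      ]
0.2 [ 0.76747963 -0.06625427  0.2       ] [ 0.7204297  -0.06490105  0.2       ] drawer [ 0.63722024 -0.31993683  0.2       ] [ 0.82399572 -0.38796547  0.2       ]
pin side: handle top [289.89457683 221.13522569] shoulder [288.63739228 246.88679574]
tape [ 0.390628   -0.07917563  0.02      ]
```

Call:
apply_moves:
  steps: [0.06,0.0174,-0.0362,0.0025,-1.65,0.06,0.0174,-0.0362,0.0025,-1.65,0.06,0.0174,-0.0362,0.0025,-1.65,0.06,0.0174,-0.0362,0.0025,-1.65,0.06,0.0174,-0.0362,0.0025,-1.65,0.06,0.0174,-0.0362,0.0025,-1.65,0.06,0.0174,-0.0362,0.0025,-1.65,0.06,0.0174,-0.0362,0.0025,-1.65]
  force: 30

```text
clock: 0.77
eef_pos: [0.3996, 0.2213, 0.2334]
ee_rot: [-180.0, -0.0, 139.8]
wrist_force: [1.3, -0.4, -0.0]
grip_width: 0.06
```

Call:
apply_moves:
  steps: [0.06,0.0174,-0.0362,0.0025,-1.65,0.06,0.0174,-0.0362,0.0025,-1.65,0.06,0.0174,-0.0362,0.0025,-1.65,0.06,0.0174,-0.0362,0.0025,-1.65,0.06,0.0174,-0.0362,0.0025,-1.65,0.06,0.0174,-0.0362,0.0025,-1.65,0.06,0.0174,-0.0362,0.0025,-1.65,0.06,0.0174,-0.0362,0.0025,-1.65]

```text
clock: 1.43
eef_pos: [0.5389, -0.0684, 0.2533]
ee_rot: [-180.0, -0.0, 126.6]
wrist_force: [0.6, 0.9, -0.6]
grip_width: 0.0598
```

Call:
apply_moves:
  steps: [0.06,0.0174,-0.0362,0,-1.65,0.06,0.0174,-0.0362,0,-1.65,0.06,0.0174,-0.0362,0,-1.65,0.06,0.0174,-0.0362,0,-1.65,0.06,0,0,0,0]

```text
clock: 1.85
eef_pos: [0.6107, -0.2186, 0.2512]
ee_rot: [-179.9, 0.2, 119.7]
wrist_force: [0.6, 0.2, 0.1]
grip_width: 0.06
```

Call:
apply_moves:
  steps: [0.06,0,0,-0.03,0,0.06,0,0,-0.03,0,0.06,0,0,-0.03,0,0.06,0,0,-0.03,0,0.06,0,0,-0.03,0,0.06,0,0,0,0]

```text
clock: 2.35
eef_pos: [0.6035, -0.2088, 0.0968]
ee_rot: [-179.6, -0.6, 120.1]
wrist_force: [-0.3, 0.0, -1.7]
grip_width: 0.06
```

Call:
apply_moves:
  steps: [0.01,0,0,0,0,0.01,0,0,0,0,0.01,0,0,0,0,0.01,0,0,0,0]

```text
clock: 2.68
eef_pos: [0.6097, -0.2118, 0.1059]
ee_rot: [179.9, 0.2, 120.1]
wrist_force: [-0.3, -0.7, -0.5]
grip_width: 0.0368
```

Call:
apply_moves:
  steps: [0.01,0,0,0,0,0.01,0,0,0,0,0.01,0,0,0,0,0.01,0,0,0,0,0.01,0,0,0,0]

```text
clock: 3.1
eef_pos: [0.6085, -0.2117, 0.1046]
ee_rot: [180.0, 0.1, 120.1]
wrist_force: [-1.0, -1.0, 6.5]
grip_width: 0.0222
```

```bash
python3 - <<'E'
from h import *
im=optics.read_camera("side");crop("side",(230,170,350,300),"b1",4,im)
o=status.get_obs();print(o['eef_pos'],o['ee_rot'],o['grip_width'],o['wrist_force'],o['joint_vel'])
E
```

```text
[ 0.60851658 -0.21176422  0.10460864] [1.79977680e+02 8.46455037e-02 1.20085003e+02] 0.022587866619743203 [-1.04064115 -0.27877948  6.17881576] [ 0.0644102  -0.03146093  0.00878944  0.03993316 -0.04178019 -0.00883366]
```

View pics/b1.png

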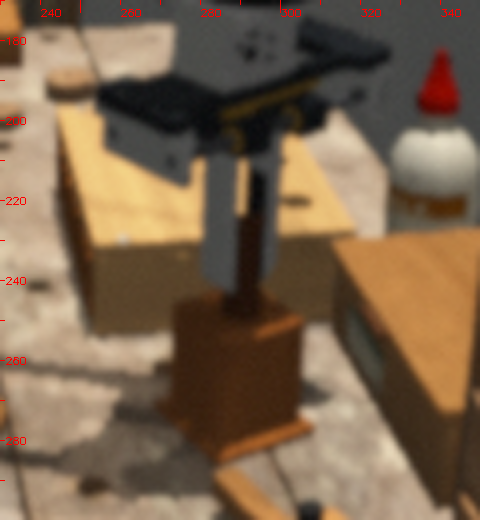

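Call:
apply_moves:
  steps: [0.01,0,0,0.01,0,0.01,0,0,0.02,0,0.01,0,0,0.025,0,0.01,0,0,0.025,0,0.01,0,0,0.02,0,0.01,0,0,0.005,0,0.01,0,0,0,0]
  force: 40

```text
clock: 3.73
eef_pos: [0.6093, -0.2115, 0.2103]
ee_rot: [179.9, 0.2, 120.1]
wrist_force: [-0.4, 1.2, -0.8]
grip_width: 0.022
```

```bash
python3 - <<'E'
from h import *
im=optics.read_camera("side");crop("side",(220,130,350,280),"b2",4,im)
o=status.get_obs();print(o['eef_pos'],o['ee_rot'],o['grip_width'],o['wrist_force'],o['joint_vel'])
p=o['eef_pos'];print("tip",pix("side",p-[0,0,.1016]),pix("side",p-[0,0,.0266]))
E
```

```text
[ 0.60833214 -0.21111307  0.20845095] [1.79973796e+02 7.62679172e-03 1.20085936e+02] 0.021533549906013884 [-0.57180036 -0.03749002 -1.83267087] [-0.14191852  1.25691181  2.37575667 -0.19204019 -0.18018898  0.01424604]
tip [289.13696177 236.16783343] [290.51727565 207.87865777]
```

View pics/b2.png

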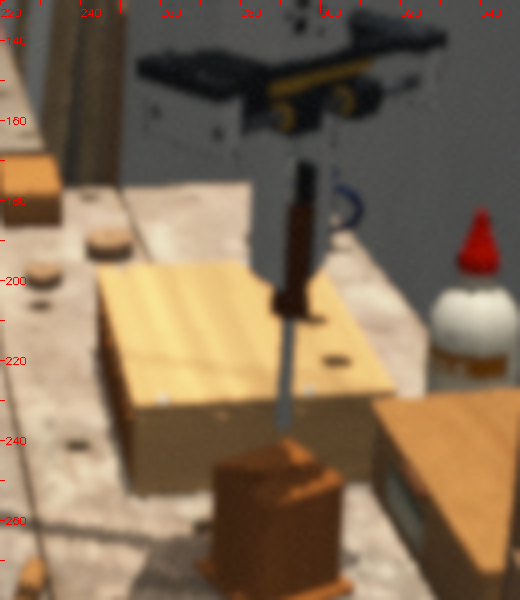

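The picture shows the pin held and hanging near vertical, with shoulder about (292,209) and tip about (291,237), about 1.7 px right of prediction. I'll check again over the hole.

Call:
apply_moves:
  steps: [0.01,0.0137,0.0244,0,0,0.01,0.0137,0.0244,0,0,0.01,0.0137,0.0244,0,0,0.01,0.0137,0.0244,0,0,0.01,0.0137,0.0244,0,0,0.01,0.0137,0.0244,0,0,0.01,0,0,-0.012,0,0.01,0,0,0,0]

```text
clock: 4.45
eef_pos: [0.6889, -0.0627, 0.1917]
ee_rot: [-179.7, -0.3, 120.2]
wrist_force: [-0.6, -0.2, -1.8]
grip_width: 0.0223
```

```bash
python3 - <<'E'
from h import *
im=optics.read_camera("side");crop("side",(260,130,350,260),"b3",5,im)
im=optics.read_camera("top");crop("top",(210,110,340,210),"b3t",5,im)
o=status.get_obs();print(o['eef_pos'],o['ee_rot'],o['grip_width'],o['wrist_force'],o['joint_vel'])
p=o['eef_pos'];print("tip",pix("side",p-[0,0,.1016]),pix("side",p-[0,0,.0266]))
for X in([.696,.0748,.072],[.6933,.0043,.072],[.691,-.0653,.072]):print(pix("side",X))
E
```

```text
[ 0.68913301 -0.0647261   0.1939739 ] [-1.79769364e+02 -1.67484063e-01  1.20100399e+02] 0.022382893390027882 [-0.16304084  0.26924721 -0.42858396] [-1.04429137 -1.10953156 -1.29381025  0.08231942  0.07996499  0.07983024]
tip [303.87574302 213.63242218] [305.46054276 188.78151729]
[293.03173538 200.52845447]
[298.26227804 209.88815113]
[304.15568015 220.20161995]
```

View pics/b3.png

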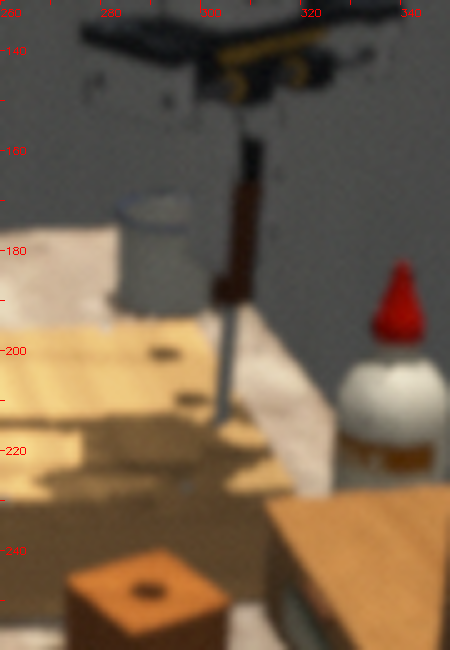

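View pics/b3t.png

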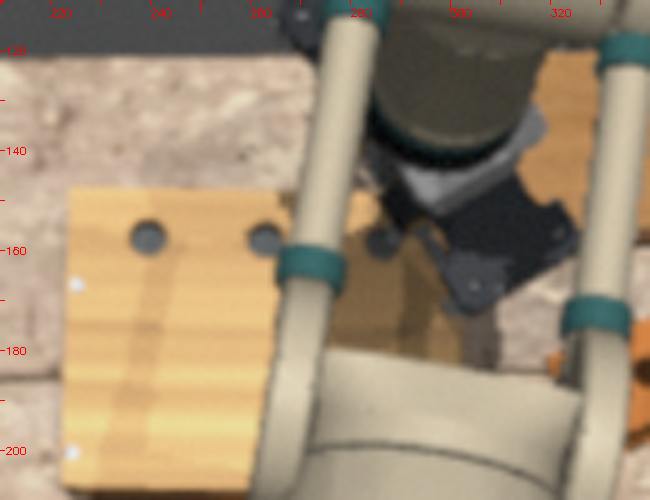

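Call:
apply_moves:
  steps: [0.01,0,0,-0.015,0,0.01,0,0,-0.01,0,0.01,0,0,-0.005,0,0.01,0,0,0,0]

```text
clock: 4.88
eef_pos: [0.6891, -0.0653, 0.1646]
ee_rot: [-179.8, -0.1, 120.0]
wrist_force: [-0.5, 0.1, -1.3]
grip_width: 0.0221
```

Call:
apply_moves:
  steps: [0.01,0,0,-0.003,0,0.01,0,0,-0.003,0,0.01,0,0,-0.002,0,0.01,0,0,0,0]

```text
clock: 5.22
eef_pos: [0.6904, -0.065, 0.1582]
ee_rot: [-180.0, -0.0, 120.1]
wrist_force: [-0.9, -0.1, -1.2]
grip_width: 0.0216
```

```bash
python3 - <<'E'
from h import *
print("stand mouth side",pt("side",289.4,248,.078))
o=status.get_obs();print(o['eef_pos'],o['wrist_force'])
E
```

```text
stand mouth side [ 0.60851044 -0.2179475   0.078     ]
[ 0.69035329 -0.06504153  0.15823408] [-0.86094388 -0.0572969  -1.15348699]
```

Call:
apply_moves:
  steps: [0.01,0,0,-0.002,0,0.01,0,0,0,0,0.01,0,0,0,0]

```text
clock: 5.47
eef_pos: [0.6908, -0.065, 0.1571]
ee_rot: [180.0, 0.1, 120.1]
wrist_force: [0.1, -0.0, 1.8]
grip_width: 0.0216
```

Call:
apply_moves:
  steps: [0.01,0,0,-0.002,0,0.01,0,0,0,0,0.01,0,0,0,0]

```text
clock: 5.72
eef_pos: [0.6909, -0.065, 0.1555]
ee_rot: [179.9, 0.1, 120.1]
wrist_force: [-0.0, -0.8, 4.8]
grip_width: 0.0223
```

Call:
apply_moves:
  steps: [0.01,0,0,-0.002,0,0.01,0,0,0,0,0.01,0,0,0,0]

```text
clock: 5.97
eef_pos: [0.6909, -0.065, 0.1534]
ee_rot: [179.9, 0.1, 120.1]
wrist_force: [-0.6, -0.9, 5.1]
grip_width: 0.0221
```

Call:
apply_moves:
  steps: [0.01,0,0,-0.002,0,0.01,0,0,0,0,0.01,0,0,0,0]

```text
clock: 6.22
eef_pos: [0.6909, -0.065, 0.1516]
ee_rot: [179.9, 0.1, 120.1]
wrist_force: [-1.0, 0.2, 4.0]
grip_width: 0.0218
```

Soft and yielding, so this is the catch. I'll press on.

Call:
apply_moves:
  steps: [0.01,0,0,-0.002,0,0.01,0,0,-0.002,0,0.01,0,0,-0.001,0,0.01,0,0,0,0,0.01,0,0,0,0]

```text
clock: 6.63
eef_pos: [0.691, -0.065, 0.1464]
ee_rot: [179.9, 0.1, 120.1]
wrist_force: [-0.8, 1.0, 4.9]
grip_width: 0.0217
```

```bash
python3 - <<'E'
from h import *
im=optics.read_camera("side");crop("side",(170,130,350,290),"b4",4,im)
o=status.get_obs();print(o['eef_pos'],o['wrist_force'])
E
```

```text
[ 0.69096733 -0.06502715  0.14645025] [-1.19226741 -0.58554852  5.99979567]
```

View pics/b4.png

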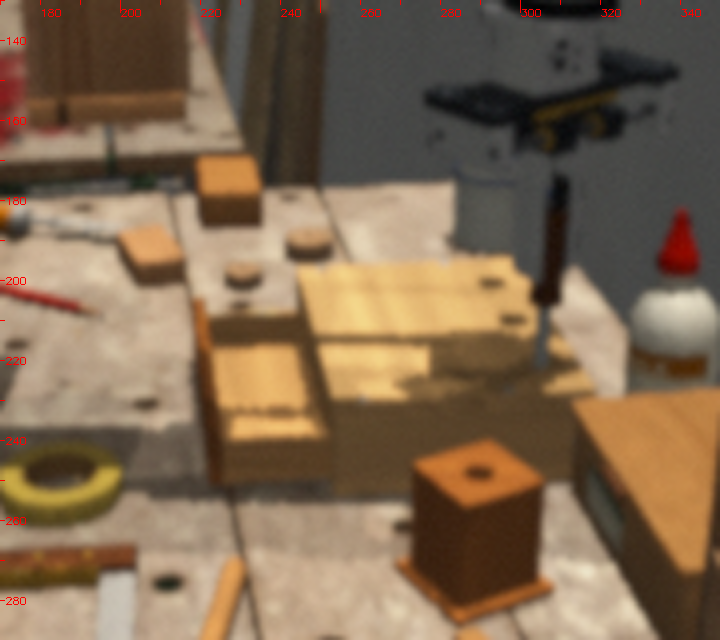

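The tray is out: its front shows at about (218–225,225) in the side view. Now withdrawing and returning to the stand.

Call:
apply_moves:
  steps: [0.01,0,0,0.01,0,0.01,0,0,0.02,0,0.01,0,0,0.02,0,0.01,0,0,0.015,0,0.01,-0.0137,-0.0244,0,0,0.01,-0.0137,-0.0244,0,0,0.01,-0.0137,-0.0244,0,0,0.01,-0.0137,-0.0244,0,0]

```text
clock: 7.35
eef_pos: [0.6349, -0.163, 0.2103]
ee_rot: [-180.0, -0.0, 120.1]
wrist_force: [-0.9, -0.5, -0.5]
grip_width: 0.0222
```

Call:
apply_moves:
  steps: [0.01,-0.0137,-0.0244,0,0,0.01,-0.0137,-0.0244,0,0,0.01,0,0,-0.01,0,0.01,0,0,-0.005,0,0.01,0,0,0,0]

```text
clock: 7.77
eef_pos: [0.6075, -0.2104, 0.1937]
ee_rot: [-179.9, -0.2, 120.1]
wrist_force: [0.5, 0.4, -0.5]
grip_width: 0.0218
```

```bash
python3 - <<'E'
from h import *
im=optics.read_camera("side");crop("side",(240,130,350,280),"b5",5,im)
im=optics.read_camera("top");crop("top",(210,130,370,260),"b5t",5,im)
o=status.get_obs();print(o['eef_pos'],o['wrist_force'])
p=o['eef_pos'];print("tip",pix("side",p-[0,0,.1016]),pix("side",p-[0,0,.0266]))
E
```

```text
[ 0.60855325 -0.2101117   0.19489341] [ 1.19438641 -0.73653247  0.12137253]
tip [288.88223473 240.88745584] [290.24516339 212.93873486]
```

View pics/b5.png

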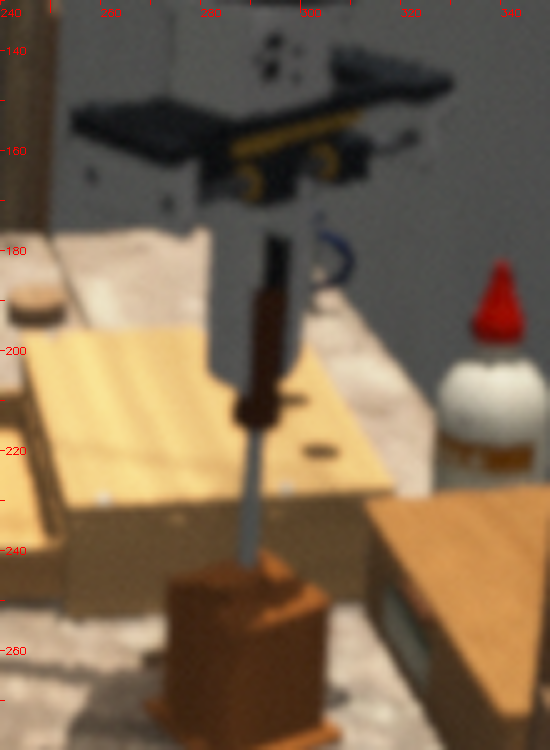

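View pics/b5t.png

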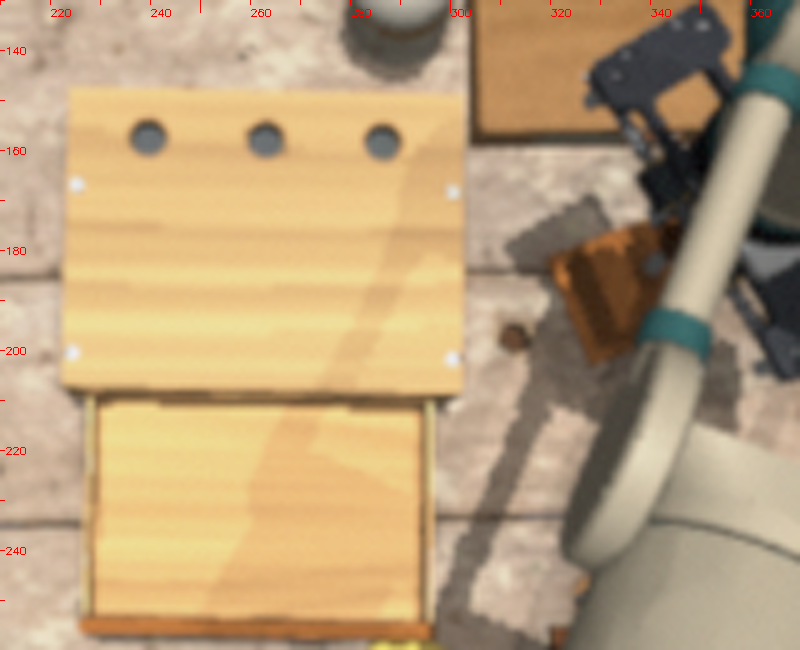

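Call:
apply_moves:
  steps: [0.01,0,-0.001,-0.015,0,0.01,0,0,-0.015,0,0.01,0,0,-0.015,0,0.01,0,0,-0.015,0,0.01,0,0,-0.015,0,0.01,0,0,-0.01,0,0.01,0,0,0,0]

```text
clock: 8.45
eef_pos: [0.6075, -0.2107, 0.1082]
ee_rot: [-179.9, -0.2, 120.2]
wrist_force: [-0.6, 0.4, -0.4]
grip_width: 0.0217
```

Call:
apply_moves:
  steps: [0.01,0,0,-0.003,0,0.01,0,0,-0.002,0,0.01,0,0,-0.002,0,0.01,0,0,0,0]

```text
clock: 8.78
eef_pos: [0.6091, -0.2124, 0.1047]
ee_rot: [179.9, 0.1, 120.1]
wrist_force: [-0.3, 1.2, 0.5]
grip_width: 0.0216
```

Call:
apply_moves:
  steps: [0.01,0,0,-0.002,0,0.01,0,0,0,0,0.06,0,0,0,0,0.06,0,0,0,0,0.06,0,0,0,0,0.06,0,0,0,0]

```text
clock: 9.28
eef_pos: [0.6082, -0.2123, 0.1013]
ee_rot: [-180.0, -0.0, 120.1]
wrist_force: [-0.3, -0.2, -0.4]
grip_width: 0.0456
```

```bash
python3 - <<'E'
from h import *
im=optics.read_camera("side");crop("side",(240,170,350,280),"b6",5,im)
o=status.get_obs();print(o['eef_pos'],o['wrist_force'],o['grip_width'])
E
```

```text
[ 0.60818643 -0.2122435   0.1011883 ] [-0.38557554 -0.04819975 -0.20906279] 0.04909198062101937
```

View pics/b6.png

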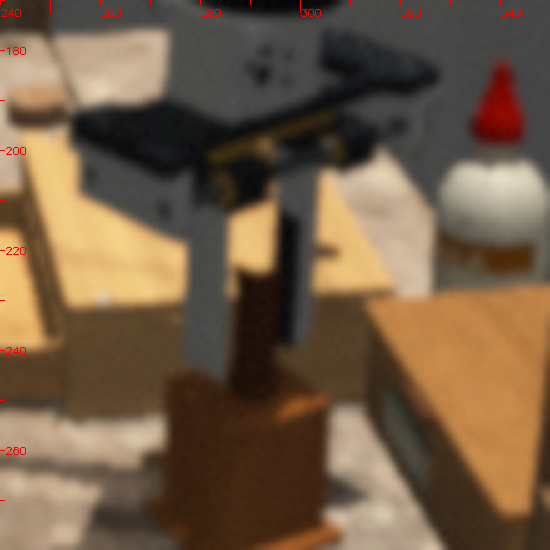

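Pin is home: handle top at about (290,224), same as at the start. Next, the perch block.

Call:
apply_moves:
  steps: [0.06,0,0,0.02,0,0.06,0,0,0.035,0,0.06,0,0,0.035,0,0.07,-0.012,0.0374,0,-1.3,0.07,-0.012,0.0374,0,-1.3,0.07,-0.012,0.0374,0,-1.3,0.07,-0.012,0.0374,0,-1.3,0.07,-0.012,0.0374,0,-1.3]

```text
clock: 10.0
eef_pos: [0.5474, -0.0238, 0.1913]
ee_rot: [-180.0, -0.0, 113.5]
wrist_force: [-0.2, 0.4, -0.8]
grip_width: 0.0701
```

Call:
apply_moves:
  steps: [0.07,-0.012,0.0374,0,-1.3,0.07,-0.012,0.0374,0,-1.3,0.07,-0.012,0.0374,0,-1.3,0.07,-0.012,0.0374,0,-1.3,0.07,-0.012,0.0374,0,-1.3,0.07,-0.012,0.0374,0,-1.3,0.07,-0.012,0.0374,0,-1.3,0.07,-0.012,0.0374,0,-1.3]

```text
clock: 10.67
eef_pos: [0.4513, 0.2756, 0.1914]
ee_rot: [180.0, 0.0, 103.1]
wrist_force: [0.5, 0.6, -0.5]
grip_width: 0.0699
```

```bash
python3 - <<'E'
from h import *
im=optics.read_camera("top");cv2.imwrite("pics/top7.png",im);crop("top",(210,170,390,290),"b7",4,im)
o=status.get_obs();print(o['eef_pos'],o['ee_rot'])
im=cv2.imread("pics/top0.png"); hsv=cv2.cvtColor(im,cv2.COLOR_BGR2HSV)
for n,(x0,y0,x1,y1),z in(("perch",(143,231,182,258),.026),("dowel",(322,230,380,252),.010),("disc",(150,186,170,207),.02)):
    c=hsv[y0:y1,x0:x1]; s=c[...,1].astype(float)
    t,_=cv2.threshold(c[...,1].copy(),0,255,cv2.THRESH_OTSU)
    m=((c[...,1]>t)&(c[...,2]>110)).astype(np.uint8); k,l,st,ce=cv2.connectedComponentsWithStats(m)
    i=1+st[1:,4].argmax(); r=cv2.minAreaRect(np.argwhere(l==i)[:,::-1].astype(np.float32)+[x0,y0]) if 0 else cv2.minAreaRect((np.argwhere(l==i)[:,::-1]+[x0,y0]).astype(np.float32))
    b=cv2.boxPoints(r); W=np.array([pt("top",*q,z)[:2] for q in b])
    e=W[1]-W[0]; f=W[2]-W[1]; 
    print(n,st[i],"cen",pt("top",*(ce[i]+[x0,y0]),z),W.mean(0),np.linalg.norm(e),np.degrees(np.arctan2(e[1],e[0])),np.linalg.norm(f),np.degrees(np.arctan2(f[1],f[0])))
E
```

```text
[0.44880793 0.2826014  0.19145814] [-179.97777147   -0.43576479  103.29158571]
perch [  4   4  31  20 456] cen [0.4398125  0.31017767 0.026     ] [0.44068387 0.31135294] 0.08846521479623136 -78.36006088916116 0.04965133293881736 -167.08429282773506
dowel [  6   3  46  17 231] cen [ 0.44200356 -0.25947108  0.01      ] [ 0.44181571 -0.25962404] 0.015590489969398352 -18.20589860980512 0.14173389651118998 -106.92855141400632
disc [  2   4  16  15 177] cen [0.58650916 0.32224049 0.02      ] [0.58682222 0.32185677] 0.04242141714566166 -25.863827728786692 0.045978616607507176 -117.40892176649119
```

View pics/b7.png

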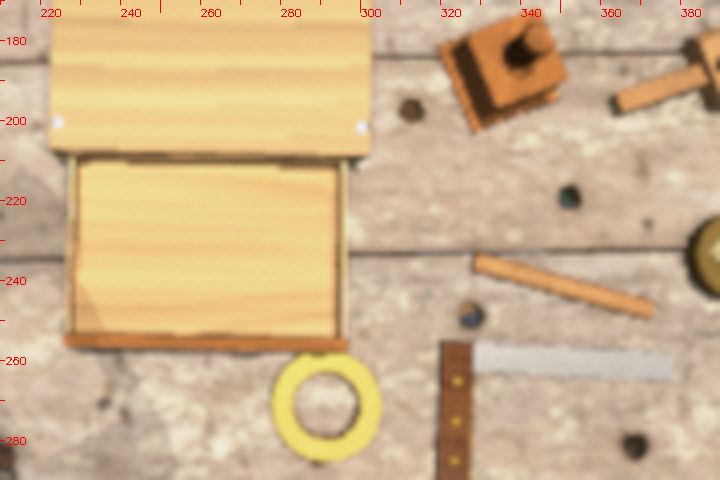

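```bash
python3 - <<'E'
from h import *
o=-.42
print("front panel top inner",pt("top",261+o,253.5+o,.057),"outer",pt("top",261+o,257+o,.057))
print("rear top wall",pt("top",261+o,209.5+o,.042),"rear floor",pt("top",261+o,211.8+o,.012))
print("L floor",pt("top",229.3+o,235+o,.012),"R",pt("top",294+o,235+o,.012))
print("Ltop in",pt("top",228.3+o,235+o,.042),"R",pt("top",294.8+o,235+o,.042))
c=np.radians(-2.03);X=np.array([np.cos(c),np.sin(c)]);hm=np.array([.6933,.0043])
print("pred floor centre",hm-X*(.06+.158))
E
```

```text
front panel top inner [0.41004934 0.0160395  0.057     ] outer [0.399915   0.01623774 0.057     ]
rear top wall [0.54084549 0.01306854 0.042     ] rear floor [0.53672944 0.01232404 0.012     ]
L floor [0.46721075 0.11045012 0.012     ] R [ 0.46405769 -0.086984    0.012     ]
Ltop in [0.46610004 0.11196912 0.042     ] R [ 0.46293654 -0.08611859  0.042     ]
pred floor centre [0.47543681 0.01202216]
```

Call:
apply_moves:
  steps: [0.07,-0.006,0.0187,-0.03,0,0.07,-0.006,0.0187,-0.03,0,0.07,0,0,-0.03,0,0.07,0,0,-0.03,0,0.07,0,0,-0.02,0,0.07,0,0,0,0,0.07,0,0,0,0]

```text
clock: 11.3
eef_pos: [0.4397, 0.3109, 0.0507]
ee_rot: [-179.9, 0.0, 103.2]
wrist_force: [0.1, 0.8, 0.1]
grip_width: 0.0699
```

Call:
apply_moves:
  steps: [0.07,0,0,-0.02,-1,0.07,0,0,-0.015,0,0.07,0,0,-0.004,0,0.07,0,0,0,0,0.03,0,0,0,0,0.03,0,0,0,0,0.03,0,0,0,0,0.03,0,0,0,0]
  force: 30

```text
clock: 11.97
eef_pos: [0.4409, 0.3116, 0.0134]
ee_rot: [179.9, -0.0, 102.2]
wrist_force: [-0.5, 0.2, 0.8]
grip_width: 0.0468
```

Call:
apply_moves:
  steps: [0.03,0,0,0,0,0.03,0,0,0,0]

```text
clock: 12.13
eef_pos: [0.4408, 0.3116, 0.0133]
ee_rot: [179.9, -0.0, 102.2]
wrist_force: [-0.1, -0.5, 6.2]
grip_width: 0.0447
```

Call:
apply_moves:
  steps: [0.03,0,0,0.015,0,0.03,0,0,0.035,0,0.03,0,0,0.04,0,0.03,0.0085,-0.0365,0,-2,0.03,0.0085,-0.0365,0,-2,0.03,0.0085,-0.0365,0,-2,0.03,0.0085,-0.0365,0,-2,0.03,0.0085,-0.0365,0,-2]

```text
clock: 12.8
eef_pos: [0.4827, 0.1273, 0.1026]
ee_rot: [180.0, 0.0, 92.1]
wrist_force: [-0.2, -0.0, -0.0]
grip_width: 0.0449
```

Call:
apply_moves:
  steps: [0.03,0.0085,-0.0365,0,-2,0.03,0.0085,-0.0365,0,-2,0.03,0,0,0,0,0.03,0,0,0,0]

```text
clock: 13.13
eef_pos: [0.5001, 0.0542, 0.1023]
ee_rot: [-180.0, -0.0, 88.0]
wrist_force: [-1.5, 0.6, -1.1]
grip_width: 0.0449
```

```bash
python3 - <<'E'
from h import *
im=optics.read_camera("side");crop("side",(190,150,320,260),"b8",5,im)
o=status.get_obs();print(o['eef_pos'],o['ee_rot'],o['grip_width'])
E
```

```text
[0.49950582 0.05555445 0.10223924] [-1.79949718e+02 -3.95232543e-02  8.80747732e+01] 0.04461488686155786
```

View pics/b8.png

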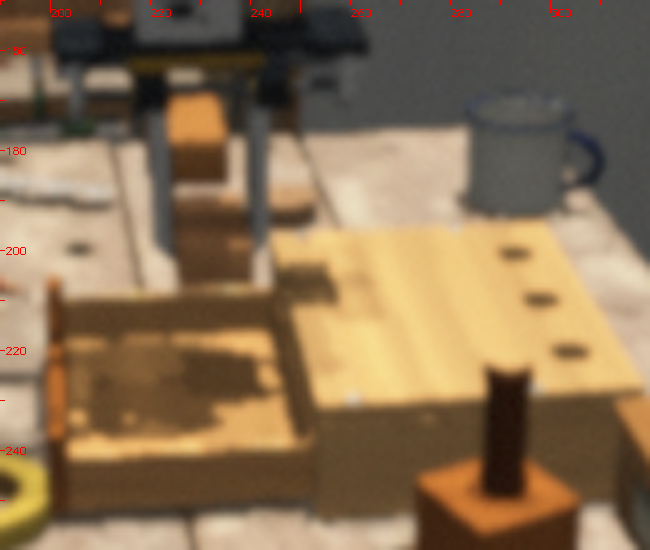

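Call:
apply_moves:
  steps: [0.03,0,0,-0.02,0,0.03,0,0,-0.02,0,0.03,0,0,-0.018,0,0.03,0,0,-0.01,0,0.03,0,0,-0.006,0,0.03,0,0,-0.002,0,0.03,0,0,0,0]

```text
clock: 13.77
eef_pos: [0.4995, 0.0569, 0.0263]
ee_rot: [-180.0, -0.0, 88.3]
wrist_force: [-0.9, 0.4, -0.3]
grip_width: 0.0449
```

Call:
apply_moves:
  steps: [0.052,0,0,0,0,0.052,0,0,0,0,0.052,0,0,0,0,0.052,0,0,0.02,0,0.052,0,0,0.035,0,0.06,0,0,0.035,0,0.06,0,0,0,0]

```text
clock: 14.35
eef_pos: [0.5048, 0.0557, 0.1231]
ee_rot: [179.2, -0.0, 88.2]
wrist_force: [1.3, 0.1, 0.6]
grip_width: 0.0592
```

Call:
apply_moves:
  steps: [0.07,0.0123,0.0381,0,0,0.07,0.0123,0.0381,0,0,0.07,0.0123,0.0381,0,0,0.07,0.0123,0.0381,0,0,0.07,0.0123,0.0381,0,0,0.07,0.0123,0.0381,-0.01,0,0.07,0.0123,0.0381,-0.02,0,0.07,0,0,-0.03,0]

```text
clock: 15.02
eef_pos: [0.5901, 0.3281, 0.0602]
ee_rot: [179.4, -0.5, 88.4]
wrist_force: [0.2, 0.5, -0.8]
grip_width: 0.0702
```

Call:
apply_moves:
  steps: [0.07,0,0,-0.02,0,0.07,0,0,0,0,0.07,0,0,0,0]

```text
clock: 15.27
eef_pos: [0.5842, 0.3196, 0.0368]
ee_rot: [-179.9, 0.1, 88.2]
wrist_force: [0.4, 0.1, 0.2]
grip_width: 0.0701
```

```bash
python3 - <<'E'
from h import *
im=optics.read_camera("side");crop("side",(180,140,290,260),"b9",5,im)
im=optics.read_camera("top");crop("top",(130,160,310,270),"b9t",4,im)
o=status.get_obs();print(o['eef_pos'],o['ee_rot'],o['grip_width'])
E
```

```text
[0.586179   0.31993516 0.03942055] [ 1.79860470e+02 -6.08414197e-02  8.81483510e+01] 0.06973783640992053
```

View pics/b9.png

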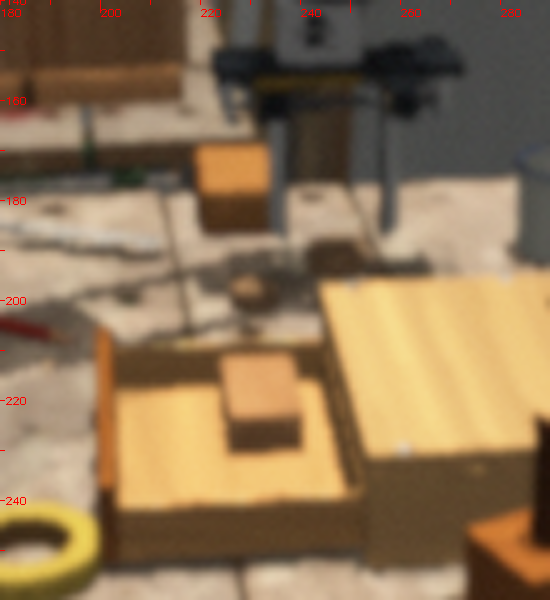

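View pics/b9t.png

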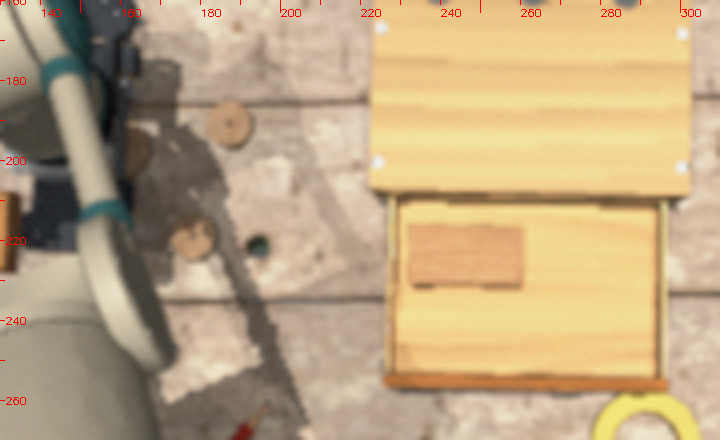

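Perch lies flat in the tray, top view (231–259, 216–231). Grasping the disc.

Call:
apply_moves:
  steps: [0.07,0.001,0.001,-0.015,0,0.07,0,0,-0.01,0,0.07,0,0,0,0,0.03,0,0,0,0,0.03,0,0,0,0,0.03,0,0,0,0,0.03,0,0,0,0,0.03,0,0,0,0]

```text
clock: 16.03
eef_pos: [0.5866, 0.321, 0.0136]
ee_rot: [179.9, -0.0, 88.2]
wrist_force: [-0.0, -0.0, 1.6]
grip_width: 0.0447
```

Call:
apply_moves:
  steps: [0.03,0,0,0,0,0.03,0,0,0,0]

```text
clock: 16.2
eef_pos: [0.5866, 0.3211, 0.0136]
ee_rot: [179.9, -0.0, 88.2]
wrist_force: [0.4, -1.0, 4.3]
grip_width: 0.0449
```

Call:
apply_moves:
  steps: [0.03,0,0,0.015,0,0.03,0,0,0.035,0,0.03,0,0,0.04,0,0.03,-0.0093,-0.0368,0,0,0.03,-0.0093,-0.0368,0,0,0.03,-0.0093,-0.0368,0,0,0.03,-0.0093,-0.0368,0,0,0.03,-0.0093,-0.0368,0,0]

```text
clock: 16.87
eef_pos: [0.5386, 0.1356, 0.1027]
ee_rot: [-180.0, 0.0, 88.2]
wrist_force: [0.0, -0.9, -0.0]
grip_width: 0.0451
```

Call:
apply_moves:
  steps: [0.03,-0.0093,-0.0368,0,0,0.03,-0.0093,-0.0368,0,0,0.03,-0.0093,-0.0368,0,0,0.03,-0.0093,-0.0368,0,0,0.03,-0.0093,-0.0368,0,0,0.03,0,0,0,0,0.03,0,0,0,0]

```text
clock: 17.45
eef_pos: [0.4926, -0.0486, 0.1028]
ee_rot: [-180.0, -0.0, 87.9]
wrist_force: [1.3, 0.2, 0.5]
grip_width: 0.0446
```

Call:
apply_moves:
  steps: [0.03,0,0,-0.02,0,0.03,0,0,-0.02,0,0.03,0,0,-0.02,0,0.03,0,0,-0.008,0,0.03,0,0,0,0,0.03,0,0,0,0]

```text
clock: 17.95
eef_pos: [0.4934, -0.0461, 0.0349]
ee_rot: [-180.0, -0.0, 88.3]
wrist_force: [0.7, -1.0, -0.3]
grip_width: 0.0445
```

```bash
python3 - <<'E'
from h import *
im=optics.read_camera("side");crop("side",(180,140,290,260),"b10",5,im)
o=status.get_obs();print(o['eef_pos'],o['ee_rot'],o['grip_width'])
E
```

```text
[ 0.49392361 -0.04645557  0.03543517] [1.79934076e+02 1.13019470e-04 8.82439766e+01] 0.04469749750877495
```

View pics/b10.png

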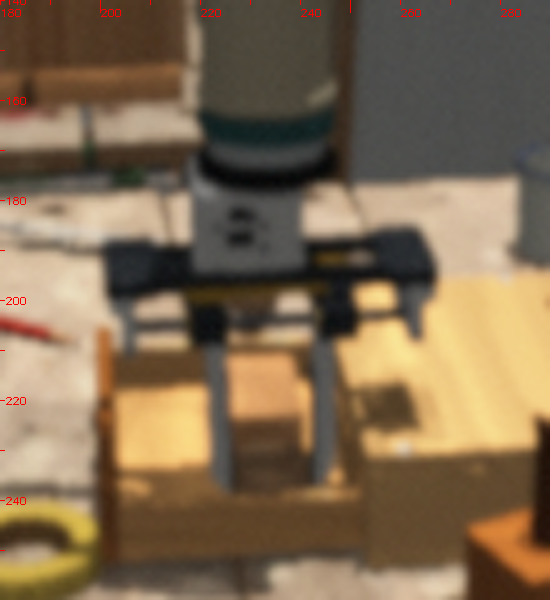

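Call:
apply_moves:
  steps: [0.03,0,0,-0.006,0,0.03,0,0,-0.003,0,0.03,0,0,0,0,0.054,0,0,0,0,0.054,0,0,0,0,0.054,0,0,0,0,0.054,0,0,0.015,0,0.054,0,0,0.035,0]

```text
clock: 18.67
eef_pos: [0.4897, -0.0464, 0.0731]
ee_rot: [-179.5, -0.1, 88.2]
wrist_force: [1.0, -0.1, 0.2]
grip_width: 0.0541
```

Call:
apply_moves:
  steps: [0.04,0,0,0.025,0,0.036,-0.0087,-0.0355,0,-2.35,0.036,-0.0087,-0.0355,0,-2.35,0.036,-0.0087,-0.0355,0,-2.35,0.036,-0.0087,-0.0355,0,-2.35,0.036,-0.0087,-0.0355,0,-2.35,0.036,-0.0087,-0.0355,0,-2.35,0.036,0,0,-0.02,0]

```text
clock: 19.33
eef_pos: [0.443, -0.2687, 0.0841]
ee_rot: [179.4, 0.4, 73.7]
wrist_force: [1.0, -0.9, 0.1]
grip_width: 0.0358
```

Call:
apply_moves:
  steps: [0.036,0,0,-0.03,0,0.036,0,0,0,0,0.036,0,0,0,0]

```text
clock: 19.58
eef_pos: [0.4396, -0.2594, 0.05]
ee_rot: [-179.8, -0.1, 74.1]
wrist_force: [-0.6, -0.5, 0.6]
grip_width: 0.0356
```

```bash
python3 - <<'E'
from h import *
im=optics.read_camera("side");crop("side",(150,180,290,310),"b11",5,im)
im=optics.read_camera("top");crop("top",(210,160,390,290),"b11t",4,im)
o=status.get_obs();print(o['eef_pos'],o['ee_rot'],o['grip_width'])
E
```

```text
[ 0.44156539 -0.26024069  0.05186762] [1.79923726e+02 2.72287594e-02 7.41122412e+01] 0.03606543984148136
```

View pics/b11.png

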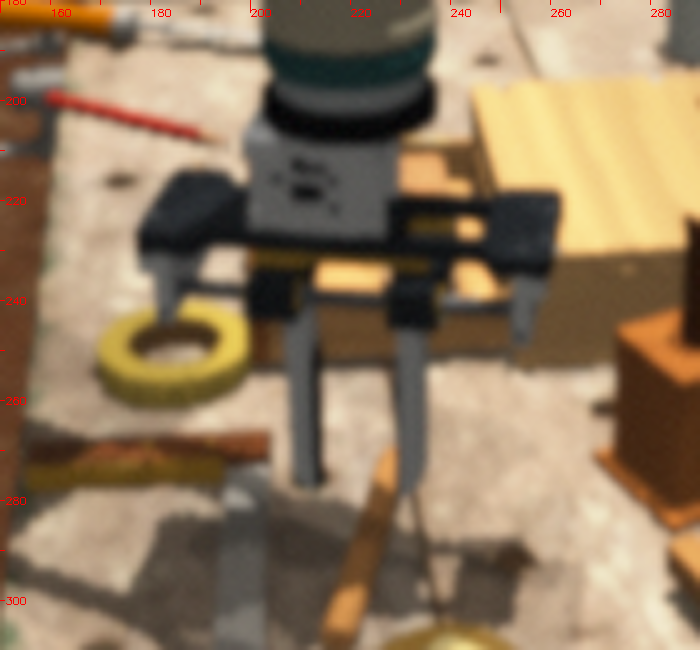

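View pics/b11t.png

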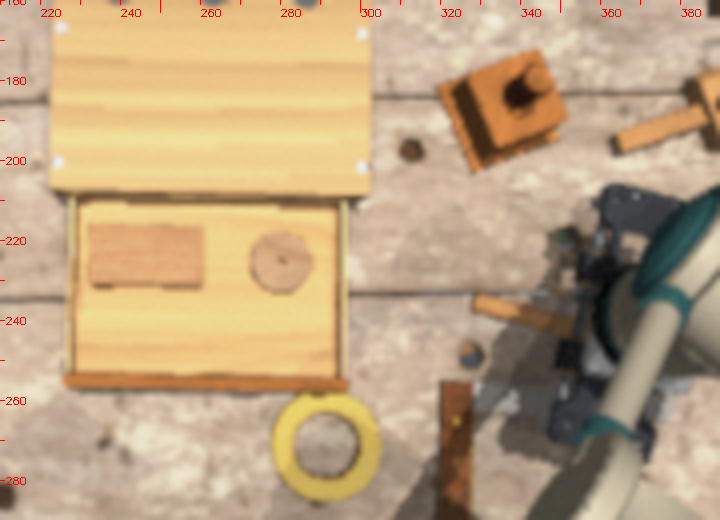

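Disc and perch are both flat in the tray, and the gripper straddles the dowel. Descending.

Call:
apply_moves:
  steps: [0.036,0,0,-0.02,0,0.036,0,0,-0.015,0,0.036,0,0,-0.004,0,0.036,0,0,0,0,0.005,0,0,0,0,0.005,0,0,0,0,0.005,0,0,0,0,0.005,0,0,0,0]

```text
clock: 20.35
eef_pos: [0.4415, -0.2605, 0.0128]
ee_rot: [179.9, 0.0, 74.1]
wrist_force: [-0.7, -0.0, 4.2]
grip_width: 0.015
```

Call:
apply_moves:
  steps: [0.005,0,0,0,0,0.005,0,0,0,0]

```text
clock: 20.52
eef_pos: [0.4416, -0.2605, 0.0128]
ee_rot: [179.9, 0.0, 74.1]
wrist_force: [0.2, 0.9, 5.0]
grip_width: 0.0152
```

Call:
apply_moves:
  steps: [0.005,0,0,0.015,0,0.005,0,0,0.035,0,0.005,0,0,0.04,0,0.005,-0.0002,0.0342,0,1.75,0.005,-0.0002,0.0342,0,1.75,0.005,-0.0002,0.0342,0,1.75,0.005,-0.0002,0.0342,0,1.75,0.005,-0.0002,0.0342,0,1.75]

```text
clock: 21.18
eef_pos: [0.4393, -0.0877, 0.1019]
ee_rot: [180.0, -0.0, 82.9]
wrist_force: [0.7, 1.0, 0.1]
grip_width: 0.0152
```

Call:
apply_moves:
  steps: [0.005,-0.0002,0.0342,0,1.75,0.005,-0.0002,0.0342,0,1.75,0.005,-0.0002,0.0342,0,1.75,0.005,0,0,-0.02,0,0.005,0,0,-0.01,0,0.005,0,0,0,0,0.005,0,0,0,0]

```text
clock: 21.77
eef_pos: [0.4387, 0.0137, 0.0716]
ee_rot: [-179.9, -0.0, 88.1]
wrist_force: [0.2, 0.1, -0.8]
grip_width: 0.015
```

```bash
python3 - <<'E'
from h import *
im=optics.read_camera("side");crop("side",(150,150,290,270),"b12",5,im)
im=optics.read_camera("top");crop("top",(210,160,390,290),"b12t",4,im)
o=status.get_obs();print(o['eef_pos'],o['ee_rot'],o['grip_width'])
E
```

```text
[0.4397952  0.01310125 0.07237372] [1.79942363e+02 8.34535562e-03 8.80422375e+01] 0.014963361230475624
```

View pics/b12.png

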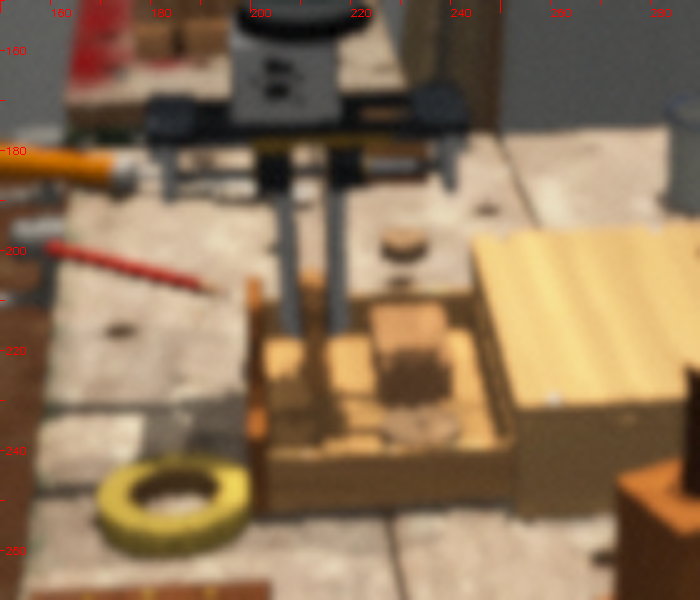

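View pics/b12t.png

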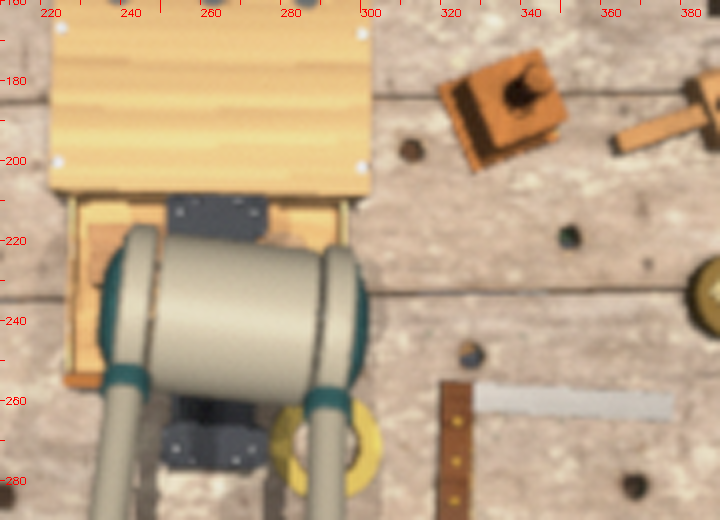

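Call:
apply_moves:
  steps: [0.005,0,0,-0.02,0,0.005,0,0,-0.016,0,0.005,0,0,-0.007,0,0.005,0,0,-0.003,0,0.005,0,0,0,0,0.005,0,0,0,0]

```text
clock: 22.37
eef_pos: [0.4399, 0.0132, 0.0264]
ee_rot: [179.9, 0.0, 88.1]
wrist_force: [-0.2, -0.8, -0.8]
grip_width: 0.0156
```

Call:
apply_moves:
  steps: [0.024,0,0,0,0,0.024,0,0,0,0,0.024,0,0,0,0,0.024,0,0,0.015,0,0.024,0,0,0.035,0,0.024,0,0,0.04,0,0.03,-0.02,0,0.03,0,0.03,-0.03,0.02,0.02,0]

```text
clock: 23.03
eef_pos: [0.3935, 0.0316, 0.1696]
ee_rot: [179.5, 0.1, 87.9]
wrist_force: [0.9, 1.4, 1.5]
grip_width: 0.0298
```

Call:
apply_moves:
  steps: [0.03,-0.02,0.03,0.01,0,0.03,-0.01,0.035,0,0,0.03,0,0.035,0,0,0.03,0,0.035,0,0,0.03,0,0.035,0,0,0.03,0,0.035,0,0,0.03,0,0,0,0]

```text
clock: 23.62
eef_pos: [0.3595, 0.2441, 0.1765]
ee_rot: [179.9, -0.3, 88.4]
wrist_force: [0.2, -0.6, -0.3]
grip_width: 0.0299
```

```bash
python3 - <<'E'
from h import *
im=optics.read_camera("side");crop("side",(170,160,350,300),"b13",4,im)
im=optics.read_camera("top");crop("top",(210,160,390,290),"b13t",4,im)
o=status.get_obs();print(o['eef_pos'],o['ee_rot'],o['grip_width'],o['clock'])
E
```

```text
[0.3588628  0.23932954 0.17591656] [1.79996558e+02 3.26107219e-02 8.82831892e+01] 0.030187190404430506 23.7167
```

View pics/b13.png

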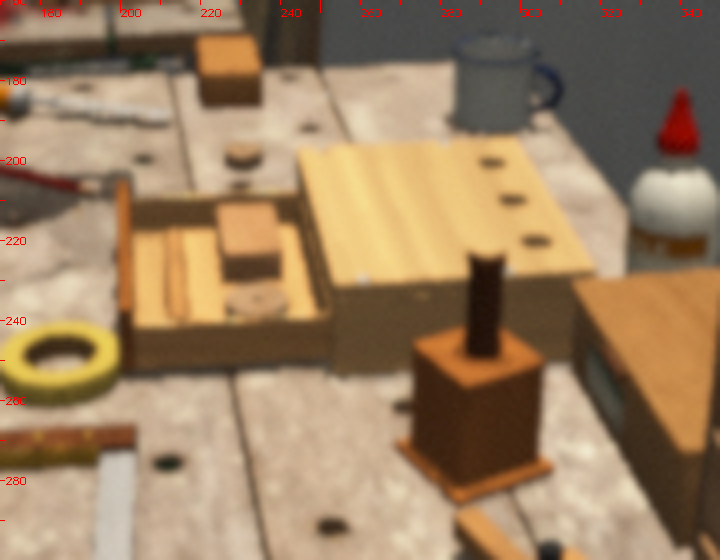

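View pics/b13t.png

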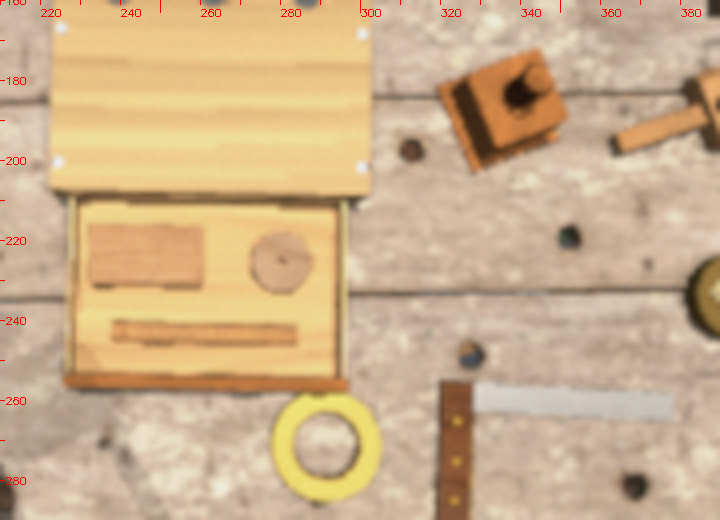

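All three parts lie flat in the tray: perch (245,224), disc (282,226), dowel (258–297 × 240–246). The pin is home in its stand, nothing is touched, and the arm is clear.

```bash
python3 - <<'E'
from cell import hand_in, status
print(hand_in()); print(status.get_obs()['clock'])
E
```

```text
the job is handed in; nothing more can be done
None
the job is handed in; nothing more can be done
```

I finished the kit and handed it in at about 23.7 s of the 72 s allowed; no verdict is reported.

**Catch and pin:** I tried the right hole (the cabinet's -y side) first, and it was the springy catch. About 4 mm in, the wrist force was near 6 N, against about 12 N for a firm stop. Pressing it about 11 mm let the tray out, and I never touched the other two holes. The pin is back in its stand, and its handle top shows at the same height in the side picture as at the start.

**Parts in the tray:** In the last pictures from both cameras, the perch block, the largest disc and the dowel lie flat and apart from each other. The tray is out by about 140 mm, estimated from the pictures because the joint value can't be read.

**Everything else:**
- The sander stands where it was in the last side picture. The gauge and round tin were only partly in view, and I saw no shift.
- The arm was clear of everything at hand-in, with about 1 N at the wrist.

**Measurements that disagreed:** The side camera put the stand's mouth about 5 mm further to -y than the top camera did, so I used the pose where I had gripped the pin. In one side picture the pin's tip also looked about 2 pixels off. Neither stopped the pin going home.

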